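Clamp a ring core in a cam-locked jig

TASK

Load the green ring core into the aluminium clamping jig: lay it flat on the jig's raised seat, up to the two steel pins, and let go of it. Then turn the red cam knob clockwise until the sprung arm drops into the cam's notch and its rubber pad closes on the core, and carry on just until the knob comes up solid against the arm, about as firm as a light finger push and without forcing it. Let go of the knob and leave the other things on the table as they are.

Things in the scene. Friction and masses are not known exactly. Their poses are not given: they have to be found in the camera images.
- jig: Aluminium jig plate 120 x 240 x 12 mm, fixed to the table. Origin: centre of its underside, z = 0; x away from the robot, y to the left along its long side, z up. At its +y end is the seat; the knob's axis is at (-8, -30) mm, the pivot of the sprung arm at (33, -85) mm. The arm's grey bar, 14 mm wide, top 29 mm above the table, runs from there along +y past the cam to the seat.
- seat (a point): Where the middle of the core's underside belongs: top of a dark block 40 x 26 mm, 20 mm above the table; axes as the jig's. Two 6 mm steel pins stand at (-18, 8.4) and (-18, -8.4) mm from it, 11.5 mm taller than the seat; a core touching both is centred here. The arm's pad faces it from +x. Its two y sides are free for fingers down to the plate (12 mm above the table).
- core: Green ring core, outer diameter 34 mm, 13 mm high, 28 g, lying flat on the table left of the jig. Origin: centre of its underside, z up. Grasp across the outer diameter.
- knob: Red cam knob with a bar handle; on its spindle a split cam of two discs (steel below, brass above), radius 30 to 32 mm. Origin: on the knob's axis, 12 mm above the table; x along the bar. It turns clockwise (yaw falls), up to 1.5 rad in all. The arm begins to fall after 0.35 to 0.75 rad. Each disc is clamped by its own screw, so the bar's angle does not tell where notch and stop are.
- knob_grip (a point): Middle of the knob's bar handle, 58 mm above the table, at the height to grip it. The bar is 50 mm long (x), 12 mm thick (y) and spans 38 to 66 mm above the table; below it is a round hub of radius 16.5 mm, and under that the cam disc, 32 mm. Everything else on the jig is lower than 44 mm. Turning takes up to about 0.2 N m until the arm drops.
- jaw: Sprung clamping arm. Origin: its pivot, 12 mm above the table; x and y as the jig's when it is closed on the core. A spring (0.45 to 0.5 N m) turns it anticlockwise seen from above and so presses its roller on the cam's rim and, once dropped, its pad on the core with about 3 N.
- roller (a point): Middle of the arm's roller, 8 mm across, pressed on the cam's +x side with about 9 N. The steel rim rises 1.2 mm before the notch, then falls 6 mm down a 45 degree ramp (0.25 rad; the spring helps). With the arm down the knob turns freely 0.06 to 0.63 rad more until the brass disc's stop meets the roller 29 mm from the knob's axis: 6 N (0.2 N m on the knob) is solid, over 25 N (0.7 N m) forced.
- pad (a point): Middle of the arm's rubber pad face (16 x 13 mm), which clamps the core. Relative to the seat its x is 27 to 31 mm while the arm is held open and 16 to 17 mm when it is closed on the core.
- tape_yellow: Bystander: roll of yellow tape, 62 mm across, 18 mm high. Origin under its centre.
- choke: Bystander: ring choke wound with copper wire, 40 mm across, 28 mm high. Origin under its centre.
- glue_bottle: Bystander: white glue bottle with a red nozzle, 37 mm across, 126 mm high. Origin under its centre.
Not all that is in view belongs to the job. Leave any purple look-alike of the core alone.

How it is judged (in metres and radians):
On the way, in this order (a step that is already met when the one before it is completed fails the run):
1. the core lies flat on the seat, up to the pins within 4 mm, and is let go, with the arm still held open (horizontal distance between core and seat below 0.004 m and z of core in the frame of seat below 0.002 m and angle between core's own z axis and vertical below 0.08 rad and contact force between the fingers and core below 0.05 N and x of pad in the frame of seat above 0.024 m), for 0.2 s.
2. the arm has dropped into the notch, its pad presses fully on the core (over 2.2 N), and the knob is up solid against the arm (6 N or more) (horizontal distance between core and seat below 0.004 m and z of core in the frame of seat below 0.002 m and angle between core's own z axis and vertical below 0.08 rad and x of pad in the frame of seat below 0.02 m and contact force between jaw and core above 2.2 N and contact force between knob and jaw above 6 N), for 0.1 s.
At the end, for the whole second after the job is handed in: The core lies flat on the seat within 4 mm of its place, the arm has dropped into the cam's notch and its pad presses on the core (more than 1 N), the knob is let go and the core is at rest (horizontal distance between core and seat below 0.004 m and z of core in the frame of seat below 0.002 m and angle between core's own z axis and vertical below 0.08 rad and x of pad in the frame of seat below 0.02 m and contact force between jaw and core above 1 N and contact force between the fingers and knob below 0.05 N and linear speed of core below 0.01 m/s); the robot touches nothing.
It fails at once if the cam is forced against the arm with more than 25 N (contact force between knob and jaw above 25 N).
It fails at once if one of the other loose things on the table is pushed more than 20 mm (distance of any of tape_yellow, choke, glue_bottle from where it was at the start of the episode above 0.02 m).
It also fails if it takes over 72 s, if anything falls off the work surface, if the arm or the gripper's body presses on something with over 40 N, if the wrist force passes 120 N, or if a joint passes its speed limit or range.

ROBOT

A 6-joint arm with a two-finger parallel gripper is mounted at the origin on a cart in front of the work surface, level with it; the furniture and walls round the work are solid. World frame = base frame: x ahead of the robot, y to its left, z up, the work surface at z = 0. Lengths are in mm, angles in rad, forces in N, time in s.
With the tool pointing down it reaches from about 350 to 775 mm from the base axis. Payload 7.3 kg.
Tool frame: the origin (TCP) lies between the finger pads; the fingertips stand 25 mm ahead of it and the grasp point (between the pads) lies 6 mm ahead of it; z points along the fingers, y is the line along which they close (so a half turn about z gives the same grasp; the last joint's range is limited). The gripper opens to 92 mm and grips with 3 to 60 N. Pads are 19 mm wide; open, the fingers measure 130 mm over their backs; the gripper's body (75 mm by 190 mm) begins 47 mm behind the grasp point.
Start: joints at [1.056, 0.342, 1.524, -0, 1.275, -0.146], TCP at [189.246, 489.723, 251.741] pointing down, gripper open.
Joint ranges: [-2.53, 2.53], [-0.77, 2.02], [0.04, 2.7], [-1, 4.14], [0.28, 2.66], [-3.11, 3.11]. Speed limits (rad/s): [2.57, 2.57, 3.14, 3.14, 3.14, 3.14].

INTERFACE

Orientations are given as [roll, pitch, yaw] about the fixed x, y, z axes, in that order (R = Rz(yaw) Ry(pitch) Rx(roll)).
In Python, from plant import bot gives the robot as it stands.
- The arm moves only by the tool play_rows, never from a script. Its argument "commands" is a list of rows, each an object of numbers: "x", "y", "z": the shift along the tool's x, y, z in m; "twist": the turn about the tool's z in degrees. In form: [{"x": .., "y": .., "z": .., "twist": ..}, ...]. A call has exactly 8 rows; each row is the pose to reach, as a shift and turn from the pose commanded when the call began, along the tool's axes at that moment; what a row does not reach only later rows make up. A row lasts 1/10 s, in which the tool goes at most 50 mm and 8.59 degrees, less where a joint would pass 70% of its speed; a pose out of reach is approached as far as the arm can. A call with a gripper value outside its range is refused whole. "jaw" is the closure, from 0 (fully open) to 1 (shut), set as the call begins (left out, the last holds). The fingers move at their own pace and stop on an object; the grip force is fixed at half the most. Time passes only in rows, so rows that repeat a pose let the fingers close, or fill a call up. It gives the time, the measured TCP pose, the force, the opening and the grip force at its end, in the units of the state.
- bot.get_obs(): the state, without advancing time (a new reading comes with each control period).
- bot.capture(name): name is "scene" or "side" or "wrist"; returns a dict with "pixels" (384x512x3 uint8, red, green, blue), "fx", "fy", "cx", "cy" (pixels), "eye" and "rotation" of the camera in the world. Camera axes: x right, y down, z forward; pixel columns grow to the right and rows downward; lengths in mm; the calibration is good to about 2 mm. A picture is of the moment at which its call begins. There is no depth.
- bot.close_job(): hands the job in; it is judged then, once.
The state is a dict: "time": time; "joint_positions": joint angles; "dq": joint speeds; "tau": joint torques, N m; "tool_pos": TCP position; "tcp_rot": TCP orientation; "contact_force": force on the tool from outside, world axes, zero at the start; "moment": the same for the moment, N m; "grip_width": finger opening in mm; "finger_force": force on a finger pad.
Only numpy, scipy, OpenCV 4.12 (cv2) and the standard library are available. Lean on these libraries where they do the work, as an engineer would, in place of code of your own. Each camera call takes 0.05 s, during which the arm holds its last target. There are 200 camera calls.

## Working session

There is one attempt and no reset: what is moved stays moved. The work goes in short steps, Python scripts to look and compute and a tool call to move; the robot and the scene stay as the last step left them, time stands still between calls to the robot, and variables do not carry over. Pictures are saved under pics/ and viewed, at most 10 in all, crops included, and the job is handed in when it is done.

Besides the shell and the picture viewer there is one more tool, called after "Request:" by a JSON object that holds its "name" and its "arguments". play_rows: Moves the arm, as the interface text tells. Its arguments: {"type":"object","properties":{"commands":{"type":"array"},"jaw":{"type":"number"}},"required":["commands"]}

```bash
ls && mkdir -p pics && cat > h.py <<'E'
import numpy as np, cv2
from plant import bot
def snap(cam,fn=None):
    c=bot.capture(cam); im=cv2.cvtColor(np.asarray(c["pixels"]),cv2.COLOR_RGB2BGR)
    if fn: cv2.imwrite("pics/"+fn,im)
    np.savez(""+cam+".npz",**{k:np.asarray(v) for k,v in c.items()})
    return c,im
def ray(c,u,v):
    d=np.array([(u-float(c["cx"]))/float(c["fx"]),(v-float(c["cy"]))/float(c["fy"]),1.]); d=np.asarray(c["rotation"])@d
    return np.asarray(c["eye"],float),d/np.linalg.norm(d)
def onz(c,u,v,z):
    o,d=ray(c,u,v); return o+d*(z-o[2])/d[2]
def cross(c1,p1,c2,p2):
    o1,d1=ray(c1,*p1);o2,d2=ray(c2,*p2)
    s,t=np.linalg.lstsq(np.c_[d1,-d2],o2-o1,rcond=None)[0]
    a,b=o1+s*d1,o2+t*d2
    return (a+b)/2,np.linalg.norm(a-b)
def proj(c,p):
    q=np.asarray(c["rotation"]).T@(np.asarray(p,float)-np.asarray(c["eye"]))
    return q[0]/q[2]*c["fx"]+c["cx"],q[1]/q[2]*c["fy"]+c["cy"]
E
python3 - <<'E'
from h import *
print(bot.get_obs())
ims=[]
for n in("scene","side","wrist"):
    c,im=snap(n,n+"0.png"); print(n,c["eye"],c["fx"],np.round(c["rotation"],3).tolist())
E
```

```text
pics
{'time': 0.0, 'joint_positions': array([ 1.05601243e+00,  3.42756803e-01,  1.52503118e+00,  8.20879469e-06,
        1.27539416e+00, -1.46021123e-01]), 'dq': array([ 0.00119694, -0.00015047, -0.00171062, -0.00069468, -0.00095682,
        0.00249703]), 'tau': array([-1.77945174e-03, -4.31232190e+01, -2.44211984e+01,  7.16698333e-02,
        5.59657509e-02, -1.19008469e-04]), 'tool_pos': array([189.04414029, 489.38304956, 251.02230285]), 'tcp_rot': array([-3.14002122e+00, -2.39041735e-04,  2.77282730e+00]), 'contact_force': array([1.1123678 , 0.68505733, 0.0646878 ]), 'moment': array([ 0.04611987,  0.02543645, -0.0067049 ]), 'finger_force': 0.0, 'grip_width': 91.67944151643036}
scene [   6.4253113  -353.24339908  851.73869072] 414.36922197734737 [-2.406, 0.002, -0.957]
side [ 198.71537432 1039.19967459  565.61644627] 434.87437086846256 [-2.003, 0.027, -2.775]
wrist [114.55237819 516.79476209 384.05671037] 327.67445675935585 [2.844, 0.0, 1.202]
```

```bash
python3 - <<'E'
s=open('h.py').read()
s=s.replace('import numpy as np, cv2','import numpy as np, cv2\nfrom scipy.spatial.transform import Rotation as Ro').replace('    np.savez','    c=dict(c); c["rotation"]=Ro.from_euler("xyz",c["rotation"]).as_matrix()\n    np.savez')
open('h.py','w').write(s)
E
python3 - <<'E'
from h import *
a=[cv2.imread(f"pics/{n}0.png") for n in("scene","side","wrist")]
cv2.imwrite("pics/a.png",cv2.resize(a[0],(800,600)))
cv2.imwrite("pics/b.png",np.hstack([cv2.resize(a[1],(400,300)),cv2.resize(a[2],(400,300))]))
E
```

```text
(no output)
```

View pics/a.png

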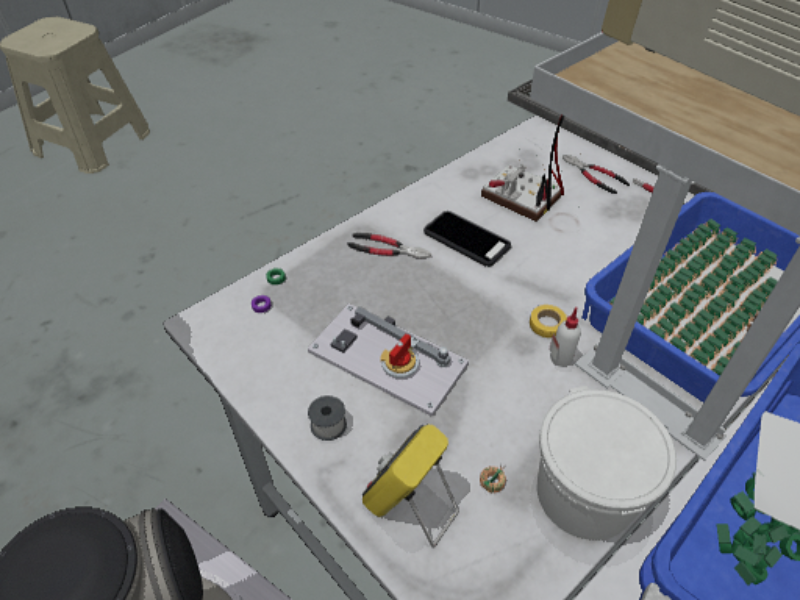

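View pics/b.png

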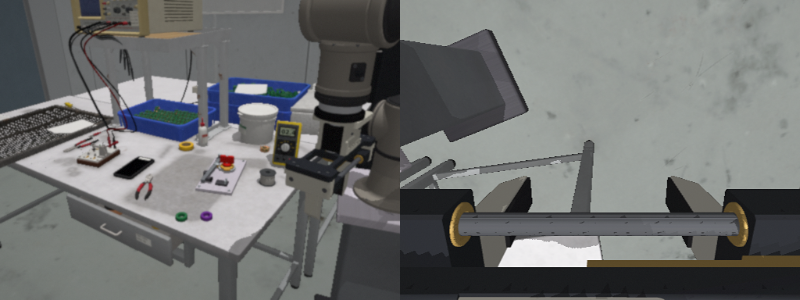

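The scene view (800x600) shows three things that could be taken for the core: the green ring at (276,276), the purple look-alike at (261,304), and the green cores in the trays at (700,280) and (750,540). I choose the green ring lying on the table left of the jig. The knob is at (400,355), the seat at (343,341), the arm pivot at (445,355). The wrist view shows only the floor beside the table.

```bash
python3 - <<'E'
from h import *
cs={}
def blobs(im,lo,hi,amin):
    h=cv2.cvtColor(im,cv2.COLOR_BGR2HSV); m=cv2.inRange(h,lo,hi)
    n,l,s,ce=cv2.connectedComponentsWithStats(m)
    return [(int(s[i,4]),s[i,:4].tolist(),np.round(ce[i],1).tolist()) for i in range(1,n) if s[i,4]>amin]
for n in("scene","side"):
    c,im=snap(n,n+"1.png"); cs[n]=c
    print(n,"green",[b for b in blobs(im,(60,100,30),(90,255,255),25) if (n=="scene" and b[2][0]<250) or (n=="side" and b[2][1]>230)])
    print(n,"red",blobs(im,(0,170,90),(8,255,255),25), blobs(im,(172,170,90),(180,255,255),25))
c=cs["scene"]
for nm,u,v,z in [("core",276,276,6),("purple",261,304,6),("knob",401,350,58),("c1",309,350,12),("c2",345,306,12),("c3",467,363,12),("c4",433,411,12),("seat",343,341,20),("pivot",444,355,29),("bottle",565,360,0),("tape",547,320,9)]:
    print(nm,onz(c,u*.64,v*.64,z).round(1))
im=cv2.imread("pics/scene1.png")
cv2.imwrite("pics/crop.png",cv2.resize(im[160:270,150:310],(800,550),interpolation=cv2.INTER_CUBIC))
E
```

```text
scene green [(79, [171, 172, 12, 10], [176.1, 176.6])]
scene red [(130, [249, 214, 14, 20], [255.9, 225.4])] [(29, [363, 199, 7, 9], [365.9, 204.3])]
side green [(116, [226, 272, 13, 11], [232.0, 277.1])]
side red [(178, [282, 199, 17, 14], [290.2, 205.2])] []
core [561.  323.8   6. ]
purple [493.9 297.8   6. ]
knob [518.2  11.3  58. ]
c1 [460.5 156.7  12. ]
c2 [571.6 169.3  12. ]
c3 [587.5 -70.7  12. ]
c4 [479.1 -76.   12. ]
seat [503.  118.2  20. ]
pivot [568.2 -37.8  29. ]
bottle [ 694.1 -195.9    0. ]
tape [ 748.2 -134.2    9. ]
```

View pics/crop.png

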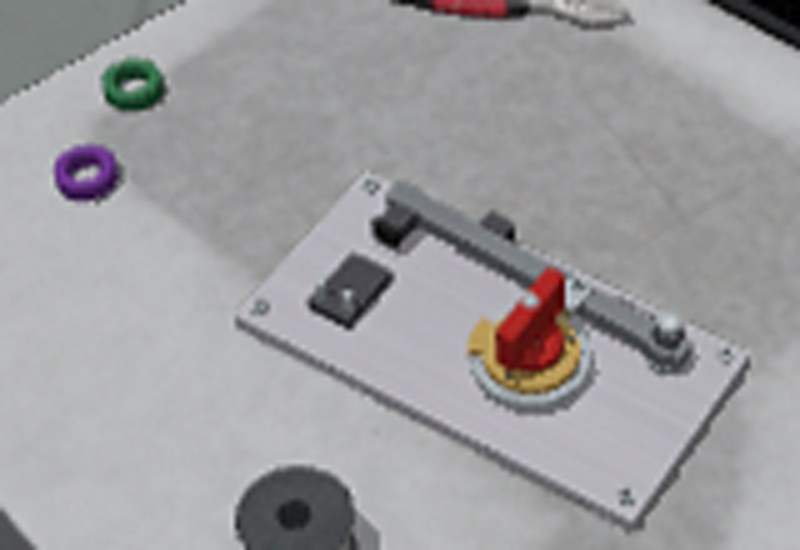

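The close crop shows the green core at (133,83), with the purple look-alike separate at (87,172). It also shows the seat, arm, pad and red knob. The choice holds, so I move above the core.

Request:
{"name": "play_rows", "arguments": {"commands": [{"x": -0.045, "y": -0.002, "z": 0.005, "twist": -3}, {"x": -0.09, "y": -0.004, "z": 0.01, "twist": -6}, {"x": -0.135, "y": -0.006, "z": 0.015, "twist": -9}, {"x": -0.18, "y": -0.01, "z": 0.02, "twist": -12}, {"x": -0.225, "y": -0.012, "z": 0.025, "twist": -15}, {"x": -0.27, "y": -0.014, "z": 0.03, "twist": -18}, {"x": -0.315, "y": -0.016, "z": 0.035, "twist": -21}, {"x": -0.36, "y": -0.018, "z": 0.04, "twist": -25}], "jaw": 0}}

```text
time: 1.05
tool_pos: [520.1, 342.1, 211.4]
tcp_rot: [3.141, -0.0, -3.072]
contact_force: [0.0, 0.4, 0.7]
grip_width: 91.8
finger_force: 0.0
```

```bash
python3 - <<'E'
from h import *
o=bot.get_obs(); print(o["tool_pos"],o["tcp_rot"],o["time"])
cs={}
A=np.load("scene.npz");B=np.load("side.npz")
print(cross(A,(176.1,176.6),B,(232,277.1)), "knob",cross(A,(255.9,225.4),B,(290.2,205.2)))
c,im=snap("wrist","w1.png")
h=cv2.cvtColor(im,cv2.COLOR_BGR2HSV); m=cv2.inRange(h,(60,100,30),(90,255,255))
cn,_=cv2.findContours(m,cv2.RETR_EXTERNAL,cv2.CHAIN_APPROX_NONE)
for k in cn:
    if cv2.contourArea(k)>80:
        e=cv2.minEnclosingCircle(k); mm=cv2.moments(k); u,v=mm["m10"]/mm["m00"],mm["m01"]/mm["m00"]
        print(e,u,v,onz(c,u,v,8), cross(A,(176.1,176.6),c,(u,v)))
E
```

```text
[520.11295794 342.11512752 211.40081607] [ 3.14148241e+00 -1.44266798e-04 -3.07185763e+00] 1.05
(array([559.34765912, 324.36182223,   6.80266037]), np.float64(0.6526918309728166)) knob (array([522.16562074,  16.02264434,  45.6378352 ]), np.float64(1.120661277047115))
((235.67857360839844, 198.8392791748047), 15.764674186706543) 235.60893854748602 198.9986033519553 [557.96670172 323.35517344   8.        ] (array([558.22912063, 323.23278464,   8.42003069]), np.float64(0.8169113176354198))
```

Request:
{"name": "play_rows", "arguments": {"commands": [{"x": -0.01, "y": -0.005, "z": 0.02, "twist": 0}, {"x": -0.02, "y": -0.01, "z": 0.04, "twist": 0}, {"x": -0.03, "y": -0.015, "z": 0.06, "twist": 0}, {"x": -0.037, "y": -0.021, "z": 0.08, "twist": 0}, {"x": -0.037, "y": -0.021, "z": 0.1, "twist": 0}, {"x": -0.037, "y": -0.021, "z": 0.11, "twist": 0}, {"x": -0.037, "y": -0.021, "z": 0.11, "twist": 0}, {"x": -0.037, "y": -0.021, "z": 0.11, "twist": 0}]}}

```text
time: 1.9
tool_pos: [557.0, 325.1, 102.4]
tcp_rot: [3.141, 0.001, -3.074]
contact_force: [0.8, -0.1, 0.3]
grip_width: 91.6
finger_force: 0.0
```

```bash
cat >> h.py <<'E'
def T(o): # tool axes
    return Ro.from_euler("xyz",o["tcp_rot"]).as_matrix()
def core(c,im):
    h=cv2.cvtColor(im,cv2.COLOR_BGR2HSV); m=cv2.inRange(h,(60,100,20),(90,255,255))
    cn,_=cv2.findContours(m,cv2.RETR_EXTERNAL,cv2.CHAIN_APPROX_NONE)
    k=max(cn,key=cv2.contourArea); mm=cv2.moments(k); x,y,w,hh=cv2.boundingRect(k)
    return (mm["m10"]/mm["m00"],mm["m01"]/mm["m00"]),(x,y,w,hh),k
E
python3 - <<'E'
from h import *
o=bot.get_obs(); c,im=snap("wrist","w2.png")
p,b,k=core(c,im); print(o["tool_pos"],p,b)
g=onz(c,*p,8); print(g,"delta tool",T(o).T@(g-o["tool_pos"]))
print("width",np.linalg.norm(onz(c,b[0],p[1],8)-onz(c,b[0]+b[2],p[1],8)))
E
```

```text
[557.00500463 325.10655953 102.41138957] (253.3768338976095, 201.55709449061249) (231, 178, 46, 47)
[557.94483784 323.30874706   8.        ] delta tool [-0.74365061 -1.89288677 94.41128037]
width 33.83958371278992
```

Request:
{"name": "play_rows", "arguments": {"commands": [{"x": -0.001, "y": -0.002, "z": 0.025}, {"x": -0.001, "y": -0.002, "z": 0.05}, {"x": -0.001, "y": -0.002, "z": 0.065}, {"x": -0.001, "y": -0.002, "z": 0.075}, {"x": -0.001, "y": -0.002, "z": 0.075}, {"x": -0.001, "y": -0.002, "z": 0.075}, {"x": -0.001, "y": -0.002, "z": 0.075}, {"x": -0.001, "y": -0.002, "z": 0.075}]}}

```text
invalid input at $.commands[0]: expected keys x, y, z, twist
```

Request:
{"name": "play_rows", "arguments": {"commands": [{"z": 0}, {"z": 0}, {"z": 0}, {"z": 0}, {"z": 0}, {"z": 0}, {"z": 0}, {"z": 0}], "jaw": 1}}

```text
invalid input at $.commands[0]: expected keys x, y, z, twist
```

Request:
{"name": "play_rows", "arguments": {"commands": [{"x": -0.001, "y": -0.002, "z": 0.025, "twist": 0}, {"x": -0.001, "y": -0.002, "z": 0.05, "twist": 0}, {"x": -0.001, "y": -0.002, "z": 0.065, "twist": 0}, {"x": -0.001, "y": -0.002, "z": 0.075, "twist": 0}, {"x": -0.001, "y": -0.002, "z": 0.075, "twist": 0}, {"x": -0.001, "y": -0.002, "z": 0.075, "twist": 0}, {"x": -0.001, "y": -0.002, "z": 0.075, "twist": 0}, {"x": -0.001, "y": -0.002, "z": 0.075, "twist": 0}]}}

```text
time: 2.75
tool_pos: [558.4, 323.0, 27.6]
tcp_rot: [3.141, 0.001, -3.074]
contact_force: [0.7, -0.4, 0.3]
grip_width: 91.8
finger_force: 0.0
```

Request:
{"name": "play_rows", "arguments": {"commands": [{"x": 0, "y": 0, "z": 0, "twist": 0}, {"x": 0, "y": 0, "z": 0, "twist": 0}, {"x": 0, "y": 0, "z": 0, "twist": 0}, {"x": 0, "y": 0, "z": 0, "twist": 0}, {"x": 0, "y": 0, "z": 0, "twist": 0}, {"x": 0, "y": 0, "z": 0, "twist": 0}, {"x": 0, "y": 0, "z": 0, "twist": 0}, {"x": 0, "y": 0, "z": 0, "twist": 0}], "jaw": 1}}

```text
time: 3.55
tool_pos: [558.0, 322.8, 26.7]
tcp_rot: [3.142, 0.0, -3.074]
contact_force: [0.1, 0.1, -1.1]
grip_width: 32.6
finger_force: 30.3
```

Request:
{"name": "play_rows", "arguments": {"commands": [{"x": 0, "y": 0, "z": -0.04, "twist": 0}, {"x": 0, "y": 0, "z": -0.085, "twist": 0}, {"x": 0.01, "y": -0.03, "z": -0.12, "twist": 0}, {"x": 0.02, "y": -0.07, "z": -0.15, "twist": 0}, {"x": 0.03, "y": -0.11, "z": -0.17, "twist": 0}, {"x": 0.04, "y": -0.155, "z": -0.173, "twist": 0}, {"x": 0.05, "y": -0.195, "z": -0.173, "twist": 0}, {"x": 0.053, "y": -0.23, "z": -0.173, "twist": 0}]}}

```text
time: 4.35
tool_pos: [519.7, 87.9, 200.3]
tcp_rot: [-3.141, 0.0, -3.074]
contact_force: [0.6, -0.0, -0.5]
grip_width: 32.6
finger_force: 30.0
```

```bash
python3 - <<'E'
from h import *
o=bot.get_obs(); print(o["tool_pos"],o["tcp_rot"],o["grip_width"],o["finger_force"],o["dq"].round(3))
c,im=snap("wrist","w3.png"); cv2.imwrite("pics/w3b.png",cv2.resize(im,(800,600)))
E
```

```text
[519.70007719  87.90212651 200.27679443] [-3.14148000e+00  4.31079959e-04 -3.07440136e+00] 32.64771733029642 30.000863671302795 [-0.662 -0.111  0.183  0.005 -0.083 -0.656]
```

View pics/w3b.png

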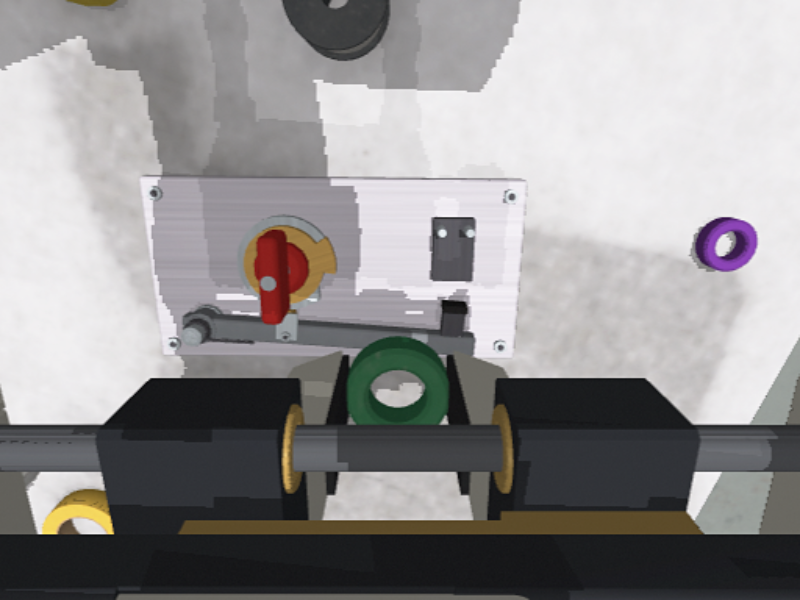

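The view shows the held core, and the seat block at x 432–475, y 217–281 (800x600) with pins at (442,233) and (466,233). The pad is at (454,305), still open, and the knob bar runs from about (268,232) to (272,322). The brass cam is below it.

```bash
cat >> h.py <<'E'
def seatpix(c,im,roi):
    x0,y0,x1,y1=roi; g=cv2.cvtColor(im,cv2.COLOR_BGR2GRAY)[y0:y1,x0:x1]
    m=cv2.morphologyEx((g<95).astype(np.uint8),cv2.MORPH_CLOSE,np.ones((7,7)))
    n,l,s,ce=cv2.connectedComponentsWithStats(m); i=1+np.argmax(s[1:,4])
    k=cv2.findContours((l==i).astype(np.uint8),cv2.RETR_EXTERNAL,cv2.CHAIN_APPROX_NONE)[0][0]+[x0,y0]
    return cv2.minAreaRect(k.astype(np.float32)),cv2.boundingRect(k)
E
python3 - <<'E'
from h import *
c=np.load("wrist.npz"); im=cv2.imread("pics/w3.png")
r,b=seatpix(c,im,(268,132,312,186)); print(r,b)
P=np.array([onz(c,*q,20) for q in cv2.boxPoints(r)]); print(P.round(1),"mean",P.mean(0))
print([np.linalg.norm(P[i]-P[i-1]).round(1) for i in range(4)])
for nm,u,v,z in[("s1",154,193,12),("s2",512,196,12),("s3",500,347,12),("s4",174,343,12),("pivot",193,330,29),("p1",442,233,31.5),("p2",466,233,31.5),("padtop",454,305,33),("hub",295,268,38)]:
    print(nm,onz(c,u*.64,v*.64,z).round(1))
h=cv2.cvtColor(im,cv2.COLOR_BGR2HSV)
m=cv2.inRange(h,(0,170,60),(8,255,255))|cv2.inRange(h,(172,170,60),(180,255,255))
k=max(cv2.findContours(m,cv2.RETR_EXTERNAL,cv2.CHAIN_APPROX_NONE)[0],key=cv2.contourArea);print(cv2.minAreaRect(k))
E
```

```text
((289.26226806640625, 158.96791076660156), (26.236083984375, 41.004737854003906), 2.4895529747009277) (276, 139, 28, 41)
[[525.8 108.   20. ]
 [485.2 106.2  20. ]
 [484.6 131.4  20. ]
 [525.3 134.1  20. ]] mean [505.23798915 119.93612561  20.        ]
[np.float64(26.1), np.float64(40.6), np.float64(25.1), np.float64(40.7)]
s1 [484.  -66.6  12. ]
s2 [471.1 154.8  12. ]
s3 [572.2 160.1  12. ]
s4 [584.  -60.3  12. ]
pivot [566.6 -40.3  29. ]
p1 [493.6 111.6  31.5]
p2 [492.6 125.9  31.5]
padtop [537.6 123.1  33. ]
hub [519.2  25.8  38. ]
((179.5, 177.0), (60.0, 33.0), 90.0)
```

Request:
{"name": "play_rows", "arguments": {"commands": [{"x": -0.001, "y": 0.01, "z": 0.02, "twist": 0.3}, {"x": -0.002, "y": 0.02, "z": 0.04, "twist": 0.65}, {"x": -0.002, "y": 0.03, "z": 0.055, "twist": 0.65}, {"x": -0.002, "y": 0.034, "z": 0.06, "twist": 0.65}, {"x": -0.002, "y": 0.034, "z": 0.06, "twist": 0.65}, {"x": -0.002, "y": 0.034, "z": 0.06, "twist": 0.65}, {"x": -0.002, "y": 0.034, "z": 0.06, "twist": 0.65}, {"x": -0.002, "y": 0.034, "z": 0.06, "twist": 0.65}]}}

```text
time: 5.2
tool_pos: [520.8, 123.5, 140.5]
tcp_rot: [3.142, 0.001, -3.086]
contact_force: [-0.1, -0.4, 0.2]
grip_width: 32.3
finger_force: 30.0
```

```bash
cp wrist.npz w3.npz && python3 - <<'E'
from h import *
o=bot.get_obs(); print(o["tool_pos"],o["tcp_rot"])
c,im=snap("wrist","w4.png"); cv2.imwrite("pics/w4b.png",cv2.resize(im[120:320,140:400],(780,600),interpolation=cv2.INTER_CUBIC))
E
```

```text
[520.79007954 123.53074569 140.46896791] [ 3.14153475e+00  1.44764891e-03 -3.08572490e+00]
```

View pics/w4b.png

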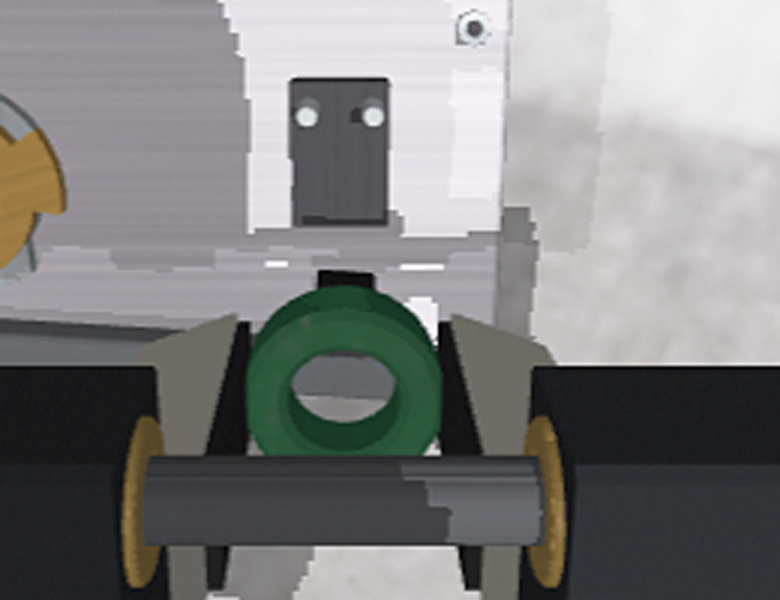

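The close view shows the pin tops at crop (307,117) and (373,117), the block at x 290–388, y 78–222, and the core held square. The pad is just behind it at (346,280).

```bash
python3 - <<'E'
from h import *
c=np.load("wrist.npz"); im=cv2.imread("pics/w4.png"); w3=np.load("w3.npz"); im3=cv2.imread("pics/w3.png"); o=bot.get_obs()
r,b=seatpix(c,im,(228,140,278,202)); print(r,b)
P=np.array([onz(c,*q,20) for q in cv2.boxPoints(r)]); print(P.round(1),"mean",P.mean(0).round(1))
def pins(im,roi):
    x0,y0,x1,y1=roi; g=cv2.cvtColor(im,cv2.COLOR_BGR2GRAY)[y0:y1,x0:x1]
    n,l,s,ce=cv2.connectedComponentsWithStats((g>150).astype(np.uint8))
    return [(s[i,4],ce[i]+[x0,y0]) for i in range(1,n) if s[i,4]>4]
a=pins(im,(238,148,269,185)); a3=pins(im3,(278,141,302,170)); print(a,a3)
a.sort(key=lambda t:t[1][0]);a3.sort(key=lambda t:t[1][0])
for (_,p),(_,q) in zip(a,a3): print("pin z31.5",onz(c,*p,31.5).round(1),"cross",cross(c,p,w3,q))
r3,_=seatpix(w3,im3,(268,132,312,186)); print("seat cross",cross(c,r[0],w3,r3[0]))
q=np.mean([onz(c,*p,31.5) for _,p in a],0)
j=0.056; s=q+18*np.array([np.cos(j),np.sin(j),0]); print("seat from pins",s,"tool delta",T(o).T@(s-o["tool_pos"]))
E
```

```text
((253.0, 170.5), (49.0, 32.0), 90.0) (237, 146, 33, 50)
[[485.9 106.9  20. ]
 [484.6 131.8  20. ]
 [524.7 134.6  20. ]
 [526.1 108.5  20. ]] mean [505.3 120.5  20. ]
[(np.int32(35), array([241.77142857, 158.57142857])), (np.int32(37), array([264.08108108, 158.45945946]))] [(np.int32(24), array([282.66666667, 148.875     ])), (np.int32(15), array([299.93333333, 148.86666667]))]
pin z31.5 [493.2 111.4  31.5] cross (array([493.28515027, 111.40081111,  31.49596559]), np.float64(0.15387644486725532))
pin z31.5 [492.2 128.1  31.5] cross (array([493.34275836, 128.34441574,  25.78331182]), np.float64(0.14368632210098872))
seat cross (array([505.78714275, 120.44460781,  16.00903159]), np.float64(0.21380930743896906))
seat from pins [510.67415213 120.75668429  31.5       ] tool delta [ 10.30326913  -2.23575477 108.81776038]
```

Request:
{"name": "play_rows", "arguments": {"commands": [{"x": 0.004, "y": -0.001, "z": 0.02, "twist": 0}, {"x": 0.008, "y": -0.002, "z": 0.045, "twist": 0}, {"x": 0.008, "y": -0.002, "z": 0.065, "twist": 0}, {"x": 0.008, "y": -0.002, "z": 0.075, "twist": 0}, {"x": 0.008, "y": -0.002, "z": 0.083, "twist": 0}, {"x": 0.008, "y": -0.002, "z": 0.088, "twist": 0}, {"x": 0.008, "y": -0.002, "z": 0.092, "twist": 0}, {"x": 0.008, "y": -0.002, "z": 0.092, "twist": 0}]}}

```text
time: 6.05
tool_pos: [512.6, 121.4, 47.8]
tcp_rot: [3.141, 0.0, -3.085]
contact_force: [-0.8, -0.2, -0.2]
grip_width: 32.5
finger_force: 30.0
```

Request:
{"name": "play_rows", "arguments": {"commands": [{"x": 0, "y": 0, "z": 0.0005, "twist": 0}, {"x": 0.0005, "y": 0, "z": 0.0005, "twist": 0}, {"x": 0.001, "y": -0.0005, "z": 0.0005, "twist": 0}, {"x": 0.0015, "y": -0.0005, "z": 0.0005, "twist": 0}, {"x": 0.0015, "y": -0.0005, "z": 0.0005, "twist": 0}, {"x": 0.0015, "y": -0.0005, "z": 0.0005, "twist": 0}, {"x": 0.0015, "y": -0.0005, "z": 0.0005, "twist": 0}, {"x": 0.0015, "y": -0.0005, "z": 0.0005, "twist": 0}]}}

```text
time: 6.85
tool_pos: [511.0, 120.8, 47.2]
tcp_rot: [3.142, 0.0, -3.085]
contact_force: [0.2, 0.5, 0.3]
grip_width: 32.6
finger_force: 30.0
```

Request:
{"name": "play_rows", "arguments": {"commands": [{"x": 0, "y": 0, "z": 0.0005, "twist": 0}, {"x": 0.0005, "y": 0, "z": 0.0005, "twist": 0}, {"x": 0.0005, "y": 0, "z": 0.0005, "twist": 0}, {"x": 0.001, "y": 0, "z": 0.0005, "twist": 0}, {"x": 0.001, "y": 0, "z": 0.0005, "twist": 0}, {"x": 0.001, "y": 0, "z": 0.0005, "twist": 0}, {"x": 0.001, "y": 0, "z": 0.0005, "twist": 0}, {"x": 0.001, "y": 0, "z": 0.0005, "twist": 0}]}}

```text
time: 7.65
tool_pos: [510.4, 120.7, 46.8]
tcp_rot: [3.141, 0.001, -3.085]
contact_force: [2.6, -0.1, -0.3]
grip_width: 32.6
finger_force: 30.0
```

Request:
{"name": "play_rows", "arguments": {"commands": [{"x": 0, "y": 0, "z": 0.0003, "twist": 0}, {"x": 0, "y": 0, "z": 0.0003, "twist": 0}, {"x": 0, "y": 0, "z": 0.0003, "twist": 0}, {"x": 0, "y": 0, "z": 0.0003, "twist": 0}, {"x": 0, "y": 0, "z": 0.0003, "twist": 0}, {"x": 0, "y": 0, "z": 0.0003, "twist": 0}, {"x": 0, "y": 0, "z": 0.0003, "twist": 0}, {"x": 0, "y": 0, "z": 0.0003, "twist": 0}], "jaw": 0.4}}

```text
time: 8.45
tool_pos: [510.0, 120.7, 46.4]
tcp_rot: [3.141, 0.0, -3.085]
contact_force: [0.3, -0.5, 0.4]
grip_width: 54.8
finger_force: 0.0
```

Request:
{"name": "play_rows", "arguments": {"commands": [{"x": 0, "y": 0, "z": -0.01, "twist": 0}, {"x": 0, "y": 0, "z": -0.03, "twist": 0}, {"x": 0, "y": 0, "z": -0.06, "twist": 0}, {"x": 0, "y": -0.02, "z": -0.09, "twist": 0}, {"x": 0.0, "y": -0.04, "z": -0.12, "twist": 0}, {"x": 0.0, "y": -0.055, "z": -0.14, "twist": 0}, {"x": 0, "y": -0.055, "z": -0.14, "twist": 0}, {"x": 0, "y": -0.055, "z": -0.14, "twist": 0}]}}

```text
time: 9.25
tool_pos: [513.0, 65.8, 186.7]
tcp_rot: [3.141, 0.001, -3.086]
contact_force: [-0.5, -0.2, -1.0]
grip_width: 55.0
finger_force: 0.0
```

```bash
python3 - <<'E'
from h import *
o=bot.get_obs(); print(o["tool_pos"],o["tcp_rot"])
c,im=snap("wrist","w5.png"); 
p,b,k=core(c,im); print("core",p,b,onz(c,*p,28))
e=cv2.fitEllipse(cv2.convexHull(k)); print(e,onz(c,*e[0],30))
cv2.imwrite("pics/w5b.png",cv2.resize(im[80:280,130:390],(780,600),interpolation=cv2.INTER_CUBIC))
E
```

```text
[512.96737846  65.83690036 186.72198356] [ 3.14126279e+00  7.57920843e-04 -3.08627956e+00]
core (313.6031353135313, 178.18069306930693) (295, 160, 38, 37) [510.88369311 119.46351291  28.        ]
((313.468994140625, 177.83892822265625), (36.40656661987305, 37.331417083740234), 141.7143096923828) [510.03277708 118.89690747  30.        ]
```

View pics/w5b.png

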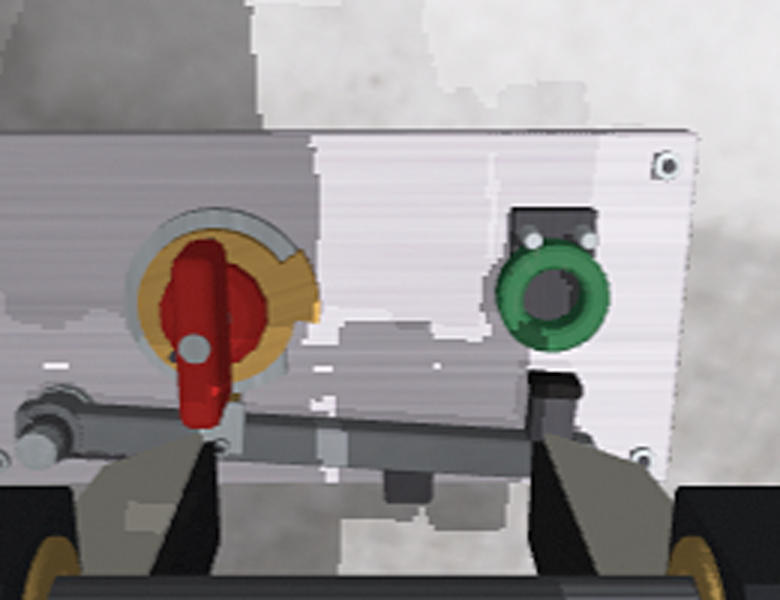

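The core is flat against both pins at crop (552,293), the pad at (553,385) is still open and the knob bar runs from (203,242) to (203,425). Next I centre the camera over the knob.

Request:
{"name": "play_rows", "arguments": {"commands": [{"x": -0.002, "y": -0.015, "z": 0, "twist": 0}, {"x": -0.004, "y": -0.03, "z": 0, "twist": 0}, {"x": -0.006, "y": -0.045, "z": 0, "twist": 0}, {"x": -0.006, "y": -0.05, "z": 0, "twist": 0}, {"x": -0.006, "y": -0.05, "z": 0, "twist": 0}, {"x": -0.006, "y": -0.05, "z": 0, "twist": 0}, {"x": -0.006, "y": -0.05, "z": 0, "twist": 0}, {"x": -0.006, "y": -0.05, "z": 0, "twist": 0}], "jaw": 0.3}}

```text
time: 10.1
tool_pos: [521.8, 16.6, 186.5]
tcp_rot: [3.141, 0.0, -3.085]
contact_force: [-1.5, 0.0, 0.3]
grip_width: 64.4
finger_force: 0.0
```

```bash
cp wrist.npz w5.npz; python3 - <<'E'
from h import *
o=bot.get_obs(); print(o["tool_pos"],o["tcp_rot"],o["joint_positions"])
c,im=snap("wrist","w6.png")
cv2.imwrite("pics/w6b.png",cv2.resize(im[100:240,170:340],(728,600),interpolation=cv2.INTER_CUBIC))
E
```

```text
[521.84110866  16.61119495 186.47479757] [ 3.14142061e+00  1.18522099e-04 -3.08480527e+00] [-1.15144457e-01  3.99048686e-01  1.63044446e+00  2.11676239e-04
  1.11201218e+00 -1.74282191e+00]
```

View pics/w6b.png

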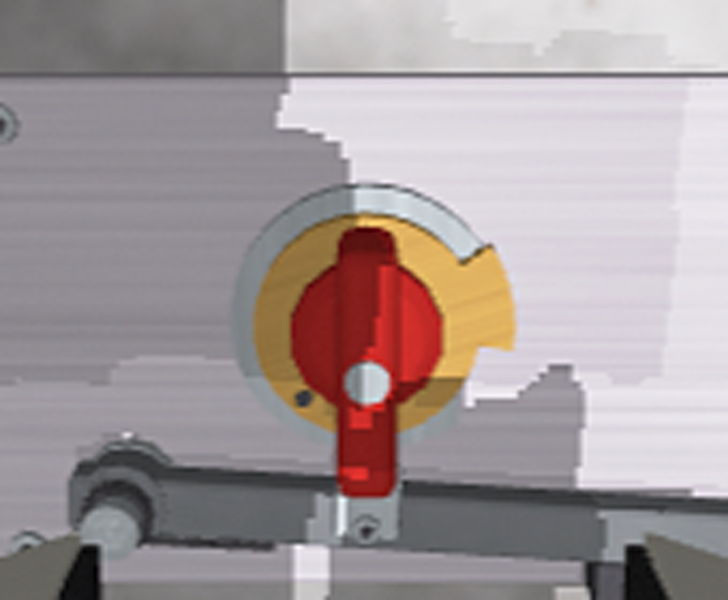

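The view shows the bar almost aligned with the image columns, top face crop x 338–396, y 265–497. The brass disc is centred near (364,324) and its lobe's leading edge is at (495,349), about 11° below horizontal. That puts the stop at roughly 70° of clockwise turn, to be confirmed by moment.

```bash
python3 - <<'E'
from h import *
c=np.load("wrist.npz"); im=cv2.imread("pics/w6.png"); o=bot.get_obs()
h=cv2.cvtColor(im,cv2.COLOR_BGR2HSV)
def red(im):
    h=cv2.cvtColor(im,cv2.COLOR_BGR2HSV); return cv2.inRange(h,(0,150,50),(8,255,255))|cv2.inRange(h,(172,150,50),(180,255,255))
m=red(im)
L=[];R=[]
for v in range(150,216):
    xs=np.where(m[v,230:280])[0]+230
    if len(xs) and (v<163 or v>197): L.append((xs[0],v));R.append((xs[-1]+1,v)); 
print(L[::4],R[::4])
f=lambda E:[onz(c,u,v-0.0,66) for u,v in E if v>197]
l,r=np.array(f(L)),np.array(f(R))
for q in(l,r): print("edge yaw",np.polyfit(q[:,0],q[:,1],1), q[0],q[-1])
k=lambda x,y:(170+x/728*170,100+y/600*140)
for p in[(338,265),(396,265),(396,497),(338,497)]: print(onz(c,*k(*p),66).round(1))
ce=np.mean([onz(c,*k(*p),66) for p in[(338,265),(396,265),(396,497),(338,497)]],0); print("bar centre",ce,"tool delta",T(o).T@(ce-o["tool_pos"]))
# height check: bar +x end bottom-edge px in two views
m5=red(cv2.imread("pics/w5.png")); w5=np.load("w5.npz")
def low(m):
    n,l,s,_=cv2.connectedComponentsWithStats(m); i=1+np.argmax(s[1:,4]); v=s[i,1]+s[i,3]; ys,xs=np.where(l==i); q=ys>v-8; return xs[q].mean(),v
print(low(m),low(m5),cross(c,low(m),w5,low(m5)))
for nm,p in[("brass c",(364,324)),("lobe",(495,349)),("roller?",(365,480))]: print(nm,onz(c,*k(*p),30).round(1))
E
```

```text
[(np.int64(253), 153), (np.int64(249), 157), (np.int64(248), 161), (np.int64(249), 200), (np.int64(249), 204), (np.int64(249), 208), (np.int64(249), 212)] [(np.int64(259), 153), (np.int64(262), 157), (np.int64(263), 161), (np.int64(262), 200), (np.int64(262), 204), (np.int64(262), 208), (np.int64(262), 212)]
edge yaw [  0.11269471 -48.35171757] [529.06755162  11.5368035   66.        ] [543.8750634   13.96843726  66.        ]
edge yaw [ 0.01514017 14.36270583] [528.47121488  22.1431453   66.        ] [543.45584131  21.43170611  66.        ]
[498.9   9.9  66. ]
[498.3  20.6  66. ]
[544.2  23.5  66. ]
[544.8  12.3  66. ]
bar centre [521.56670513  16.58692935  66.        ] tool delta [3.12038296e-01 7.75177751e-03 1.20489419e+02]
(np.float64(255.07142857142858), np.int32(216)) (np.float64(196.42352941176472), np.int32(223)) (array([545.68600569,  17.4895238 ,  63.74137311]), np.float64(0.36615733937078815))
brass c [519.5  16.   30. ]
lobe [523.5  44.4  30. ]
roller? [555.1  18.3  30. ]
```

Request:
{"name": "play_rows", "arguments": {"commands": [{"x": 0, "y": 0, "z": 0.03, "twist": 0}, {"x": 0, "y": 0, "z": 0.06, "twist": 0}, {"x": 0, "y": 0, "z": 0.09, "twist": 0}, {"x": 0, "y": 0, "z": 0.11, "twist": 0}, {"x": 0, "y": 0, "z": 0.12, "twist": 0}, {"x": 0, "y": 0, "z": 0.12, "twist": 0}, {"x": 0, "y": 0, "z": 0.12, "twist": 0}, {"x": 0, "y": 0, "z": 0.12, "twist": 0}]}}

```text
time: 10.95
tool_pos: [522.7, 16.2, 67.6]
tcp_rot: [-3.141, 0.002, -3.085]
contact_force: [0.1, 0.1, 0.2]
grip_width: 64.5
finger_force: 0.0
```

Request:
{"name": "play_rows", "arguments": {"commands": [{"x": 0, "y": 0, "z": 0, "twist": 0}, {"x": 0, "y": 0, "z": 0, "twist": 0}, {"x": 0, "y": 0, "z": 0, "twist": 0}, {"x": 0, "y": 0, "z": 0, "twist": 0}, {"x": 0, "y": 0, "z": 0, "twist": 0}, {"x": 0, "y": 0, "z": 0, "twist": 0}, {"x": 0, "y": 0, "z": 0, "twist": 0}, {"x": 0, "y": 0, "z": 0, "twist": 0}], "jaw": 1}}

```text
time: 11.75
tool_pos: [521.8, 17.4, 66.4]
tcp_rot: [3.14, -0.0, -3.086]
contact_force: [0.5, 6.0, 0.1]
grip_width: 11.9
finger_force: 30.0
```

```bash
python3 - <<'E'
from h import *
o=bot.get_obs(); print({k:np.round(o[k],3) for k in("tool_pos","tcp_rot","contact_force","moment","tau","grip_width")})
E
```

```text
{'tool_pos': array([521.813,  17.394,  66.391]), 'tcp_rot': array([ 3.14 , -0.   , -3.086]), 'contact_force': array([0.526, 5.956, 0.06 ]), 'moment': array([1.027, 0.031, 0.014]), 'tau': array([ -3.614, -46.573, -17.368,  -1.516,  -0.076,  -0.052]), 'grip_width': np.float64(11.941)}
```

Request:
{"name": "play_rows", "arguments": {"commands": [{"x": 0, "y": 0.001, "z": 0, "twist": 1}, {"x": 0, "y": 0.001, "z": 0, "twist": 3}, {"x": 0, "y": 0.001, "z": 0, "twist": 5}, {"x": 0, "y": 0.001, "z": 0, "twist": 7}, {"x": 0, "y": 0.001, "z": 0, "twist": 9}, {"x": 0, "y": 0.001, "z": 0, "twist": 11}, {"x": 0, "y": 0.001, "z": 0, "twist": 13}, {"x": 0, "y": 0.001, "z": 0, "twist": 15}]}}

```text
time: 12.55
tool_pos: [521.8, 17.4, 66.4]
tcp_rot: [3.142, -0.0, 2.935]
contact_force: [-0.3, 2.0, 0.6]
grip_width: 11.6
finger_force: 30.0
```

```bash
cat > st.py <<'E'
from h import *
o=bot.get_obs(); print({k:np.round(o[k],3) for k in("time","tool_pos","contact_force","moment","grip_width")},"yaw",o["tcp_rot"][2].round(4),"tau6",o["tau"][5].round(3),"turn deg",np.degrees((-3.0855-o["tcp_rot"][2]+np.pi)%(2*np.pi)-np.pi).round(2))
E
python3 st.py
```

```text
{'time': np.float64(12.55), 'tool_pos': array([521.766,  17.352,  66.38 ]), 'contact_force': array([-0.283,  1.959,  0.595]), 'moment': array([0.244, 0.109, 0.232]), 'grip_width': np.float64(11.56)} yaw 2.9346 tau6 -0.23 turn deg 15.07
```

Request:
{"name": "play_rows", "arguments": {"commands": [{"x": 0, "y": 0, "z": 0, "twist": 2}, {"x": 0, "y": 0, "z": 0, "twist": 4}, {"x": 0, "y": 0, "z": 0, "twist": 6}, {"x": 0, "y": 0, "z": 0, "twist": 8}, {"x": 0, "y": 0, "z": 0, "twist": 10}, {"x": 0, "y": 0, "z": 0, "twist": 12}, {"x": 0, "y": 0, "z": 0, "twist": 14}, {"x": 0, "y": 0, "z": 0, "twist": 16}]}}

```text
time: 13.35
tool_pos: [521.7, 17.2, 66.4]
tcp_rot: [-3.141, -0.0, 2.656]
contact_force: [-0.1, 2.4, 0.8]
grip_width: 11.8
finger_force: 30.1
```

```bash
python3 st.py
```

```text
{'time': np.float64(13.35), 'tool_pos': array([521.736,  17.234,  66.388]), 'contact_force': array([-0.058,  2.421,  0.762]), 'moment': array([0.107, 0.046, 0.315]), 'grip_width': np.float64(11.84)} yaw 2.6557 tau6 -0.12 turn deg 31.05
```

Request:
{"name": "play_rows", "arguments": {"commands": [{"x": 0, "y": 0, "z": 0, "twist": 1}, {"x": 0, "y": 0, "z": 0, "twist": 2}, {"x": 0, "y": 0, "z": 0, "twist": 3}, {"x": 0, "y": 0, "z": 0, "twist": 4}, {"x": 0, "y": 0, "z": 0, "twist": 5}, {"x": 0, "y": 0, "z": 0, "twist": 6}, {"x": 0, "y": 0, "z": 0, "twist": 7}, {"x": 0, "y": 0, "z": 0, "twist": 8}]}}

```text
time: 14.15
tool_pos: [521.7, 17.1, 66.4]
tcp_rot: [-3.141, -0.0, 2.516]
contact_force: [-1.7, -0.3, 0.9]
grip_width: 11.7
finger_force: 30.0
```

```bash
python3 st.py
```

```text
{'time': np.float64(14.15), 'tool_pos': array([521.696,  17.131,  66.392]), 'contact_force': array([-1.705, -0.324,  0.873]), 'moment': array([-0.089,  0.346,  0.206]), 'grip_width': np.float64(11.672)} yaw 2.5156 tau6 -0.022 turn deg 39.08
```

Request:
{"name": "play_rows", "arguments": {"commands": [{"x": 0, "y": 0, "z": 0, "twist": 1}, {"x": 0, "y": 0, "z": 0, "twist": 2}, {"x": 0, "y": 0, "z": 0, "twist": 3}, {"x": 0, "y": 0, "z": 0, "twist": 4}, {"x": 0, "y": 0, "z": 0, "twist": 5}, {"x": 0, "y": 0, "z": 0, "twist": 6}, {"x": 0, "y": 0, "z": 0, "twist": 7}, {"x": 0, "y": 0, "z": 0, "twist": 8}]}}

```text
time: 14.95
tool_pos: [521.7, 17.0, 66.4]
tcp_rot: [-3.141, -0.0, 2.376]
contact_force: [-3.3, -3.2, 1.9]
grip_width: 11.8
finger_force: 30.0
```

```bash
python3 st.py; python3 - <<'E'
from h import *
c,im=snap("wrist","w7.png"); d,i2=snap("scene","s7.png")
s=cv2.imread("pics/scene1.png")
f=lambda a:cv2.resize(a[170:250,180:300],(400,267),interpolation=cv2.INTER_CUBIC)
cv2.imwrite("pics/w7b.png",np.vstack([np.hstack([f(s),f(i2)]),np.hstack([cv2.resize(im,(440,330)),np.zeros((330,360,3),np.uint8)])]))
E
```

```text
{'time': np.float64(14.95), 'tool_pos': array([521.671,  17.025,  66.38 ]), 'contact_force': array([-3.315, -3.186,  1.87 ]), 'moment': array([-0.611,  0.689,  0.025]), 'grip_width': np.float64(11.809)} yaw 2.3759 tau6 -0.261 turn deg 47.09
```

View pics/w7b.png

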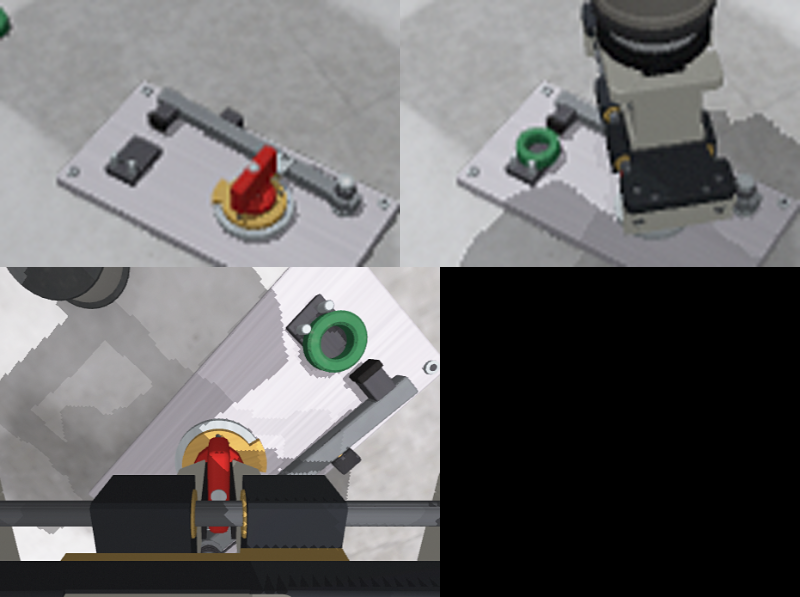

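The bar has turned with the gripper. The wrist view shows the core on its seat at (335,340), with the pad at (370,378) still a few millimetres off. The moment has fallen to near zero, so the roller is on the ramp. I continue in smaller steps.

Request:
{"name": "play_rows", "arguments": {"commands": [{"x": 0, "y": -0.0003, "z": 0, "twist": 0.5}, {"x": 0, "y": -0.0007, "z": 0, "twist": 1}, {"x": 0, "y": -0.0007, "z": 0, "twist": 1.5}, {"x": 0, "y": -0.0007, "z": 0, "twist": 2}, {"x": 0, "y": -0.0007, "z": 0, "twist": 2.5}, {"x": 0, "y": -0.0007, "z": 0, "twist": 3}, {"x": 0, "y": -0.0007, "z": 0, "twist": 3.5}, {"x": 0, "y": -0.0007, "z": 0, "twist": 4}]}}

```text
time: 15.85
tool_pos: [521.6, 16.9, 66.4]
tcp_rot: [3.141, 0.0, 2.307]
contact_force: [0.2, 2.4, -1.6]
grip_width: 11.8
finger_force: 30.0
```

```bash
python3 st.py
```

```text
{'time': np.float64(15.85), 'tool_pos': array([521.578,  16.905,  66.406]), 'contact_force': array([ 0.197,  2.445, -1.588]), 'moment': array([0.348, 0.052, 0.021]), 'grip_width': np.float64(11.813)} yaw 2.3069 tau6 -0.133 turn deg 51.04
```

Request:
{"name": "play_rows", "arguments": {"commands": [{"x": 0, "y": 0, "z": 0, "twist": 0.5}, {"x": 0, "y": 0, "z": 0, "twist": 1}, {"x": 0, "y": 0, "z": 0, "twist": 1.5}, {"x": 0, "y": 0, "z": 0, "twist": 2}, {"x": 0, "y": 0, "z": 0, "twist": 2.5}, {"x": 0, "y": 0, "z": 0, "twist": 3}, {"x": 0, "y": 0, "z": 0, "twist": 3.5}, {"x": 0, "y": 0, "z": 0, "twist": 4}]}}

```text
time: 16.65
tool_pos: [521.6, 16.8, 66.4]
tcp_rot: [3.141, 0.0, 2.237]
contact_force: [3.2, 4.8, -3.7]
grip_width: 12.1
finger_force: 30.0
```

```bash
python3 st.py; python3 - <<'E'
from h import *
c,im=snap("wrist","w8.png")
a=cv2.imread("pics/w7.png")
f=lambda a:cv2.resize(a[20:270,200:512],(400,320),interpolation=cv2.INTER_CUBIC)
cv2.imwrite("pics/w8b.png",np.hstack([f(a),f(im)]))
E
```

```text
{'time': np.float64(16.65), 'tool_pos': array([521.56 ,  16.843,  66.428]), 'contact_force': array([ 3.192,  4.756, -3.676]), 'moment': array([ 0.76 , -0.288,  0.053]), 'grip_width': np.float64(12.106)} yaw 2.2372 tau6 -0.079 turn deg 55.03
```

View pics/w8b.png

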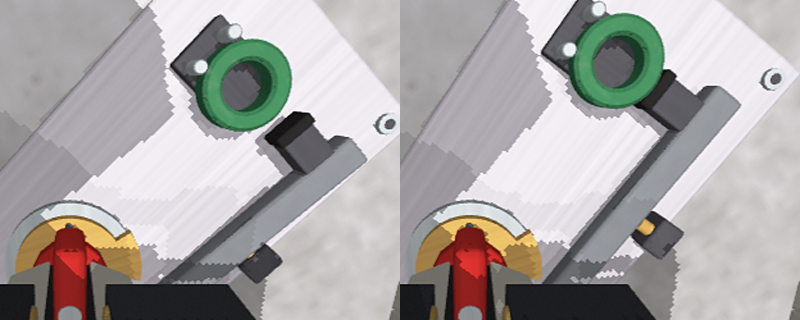

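The right crop shows the arm dropped, with its pad at (660,88) on the core, which is still against the pins. From here the knob turns freely to the stop, so I go in small steps and watch the z moment.

Request:
{"name": "play_rows", "arguments": {"commands": [{"x": 0.0003, "y": 0.0004, "z": 0.0004, "twist": 0.5}, {"x": 0.0003, "y": 0.0008, "z": 0.0004, "twist": 1}, {"x": 0.0003, "y": 0.0008, "z": 0.0004, "twist": 1.4}, {"x": 0.0003, "y": 0.0008, "z": 0.0004, "twist": 1.8}, {"x": 0.0003, "y": 0.0008, "z": 0.0004, "twist": 2.2}, {"x": 0.0003, "y": 0.0008, "z": 0.0004, "twist": 2.6}, {"x": 0.0003, "y": 0.0008, "z": 0.0004, "twist": 3}, {"x": 0.0003, "y": 0.0008, "z": 0.0004, "twist": 3}]}}

```text
time: 17.5
tool_pos: [521.6, 17.0, 66.3]
tcp_rot: [-3.141, 0.0, 2.185]
contact_force: [-2.6, -1.4, 5.4]
grip_width: 11.8
finger_force: 30.0
```

```bash
python3 st.py
```

```text
{'time': np.float64(17.5), 'tool_pos': array([521.586,  16.956,  66.338]), 'contact_force': array([-2.553, -1.411,  5.418]), 'moment': array([-0.192,  0.492,  0.01 ]), 'grip_width': np.float64(11.811)} yaw 2.185 tau6 0.08 turn deg 58.02
```

Request:
{"name": "play_rows", "arguments": {"commands": [{"x": 0, "y": -0.0003, "z": -0.0002, "twist": 0.5}, {"x": 0, "y": -0.0003, "z": -0.0002, "twist": 1}, {"x": 0, "y": -0.0003, "z": -0.0002, "twist": 1.4}, {"x": 0, "y": -0.0003, "z": -0.0002, "twist": 1.8}, {"x": 0, "y": -0.0003, "z": -0.0002, "twist": 2.2}, {"x": 0, "y": -0.0003, "z": -0.0002, "twist": 2.6}, {"x": 0, "y": -0.0003, "z": -0.0002, "twist": 3}, {"x": 0, "y": -0.0003, "z": -0.0002, "twist": 3}]}}

```text
time: 18.3
tool_pos: [521.6, 16.9, 66.4]
tcp_rot: [-3.141, 0.0, 2.133]
contact_force: [-2.5, -2.6, 5.3]
grip_width: 11.5
finger_force: 30.0
```

```bash
python3 st.py
```

```text
{'time': np.float64(18.3), 'tool_pos': array([521.557,  16.934,  66.359]), 'contact_force': array([-2.47 , -2.596,  5.274]), 'moment': array([-0.495,  0.495,  0.024]), 'grip_width': np.float64(11.521)} yaw 2.1327 tau6 0.08 turn deg 61.02
```

Request:
{"name": "play_rows", "arguments": {"commands": [{"x": 0, "y": -0.0004, "z": -0.0002, "twist": 0.4}, {"x": 0, "y": -0.0004, "z": -0.0002, "twist": 0.8}, {"x": 0, "y": -0.0004, "z": -0.0002, "twist": 1.2}, {"x": 0, "y": -0.0004, "z": -0.0002, "twist": 1.6}, {"x": 0, "y": -0.0004, "z": -0.0002, "twist": 2}, {"x": 0, "y": -0.0004, "z": -0.0002, "twist": 2.3}, {"x": 0, "y": -0.0004, "z": -0.0002, "twist": 2.5}, {"x": 0, "y": -0.0004, "z": -0.0002, "twist": 2.5}]}}

```text
time: 19.1
tool_pos: [521.5, 16.9, 66.4]
tcp_rot: [3.141, 0.0, 2.089]
contact_force: [2.4, -2.8, 0.0]
grip_width: 11.7
finger_force: 30.0
```

```bash
python3 st.py
```

```text
{'time': np.float64(19.1), 'tool_pos': array([521.479,  16.938,  66.419]), 'contact_force': array([ 2.42 , -2.754,  0.038]), 'moment': array([-0.606, -0.25 , -0.008]), 'grip_width': np.float64(11.742)} yaw 2.0894 tau6 0.062 turn deg 63.5
```

Request:
{"name": "play_rows", "arguments": {"commands": [{"x": 0, "y": 0, "z": 0, "twist": 0.3}, {"x": 0, "y": 0, "z": 0, "twist": 0.6}, {"x": 0, "y": 0, "z": 0, "twist": 0.9}, {"x": 0, "y": 0, "z": 0, "twist": 1.2}, {"x": 0, "y": 0, "z": 0, "twist": 1.4}, {"x": 0, "y": 0, "z": 0, "twist": 1.5}, {"x": 0, "y": 0, "z": 0, "twist": 1.5}, {"x": 0, "y": 0, "z": 0, "twist": 1.5}]}}

```text
time: 19.9
tool_pos: [521.4, 16.9, 66.4]
tcp_rot: [3.141, 0.0, 2.063]
contact_force: [3.4, -4.3, -2.4]
grip_width: 11.7
finger_force: 30.0
```

```bash
python3 st.py
```

```text
{'time': np.float64(19.9), 'tool_pos': array([521.411,  16.928,  66.386]), 'contact_force': array([ 3.44 , -4.276, -2.354]), 'moment': array([-0.701, -0.429,  0.056]), 'grip_width': np.float64(11.719)} yaw 2.0631 tau6 0.032 turn deg 65.01
```

Request:
{"name": "play_rows", "arguments": {"commands": [{"x": -0.0004, "y": 0, "z": 0, "twist": 0.3}, {"x": -0.0008, "y": 0, "z": 0, "twist": 0.6}, {"x": -0.0008, "y": 0, "z": 0, "twist": 0.9}, {"x": -0.0008, "y": 0, "z": 0, "twist": 1.2}, {"x": -0.0008, "y": 0, "z": 0, "twist": 1.4}, {"x": -0.0008, "y": 0, "z": 0, "twist": 1.5}, {"x": -0.0008, "y": 0, "z": 0, "twist": 1.5}, {"x": -0.0008, "y": 0, "z": 0, "twist": 1.5}]}}

```text
time: 20.7
tool_pos: [521.4, 16.7, 66.4]
tcp_rot: [3.142, -0.001, 2.037]
contact_force: [1.1, 5.0, 0.9]
grip_width: 11.3
finger_force: 30.0
```

```bash
python3 st.py
```

```text
{'time': np.float64(20.7), 'tool_pos': array([521.441,  16.718,  66.39 ]), 'contact_force': array([1.081, 4.964, 0.9  ]), 'moment': array([ 0.777, -0.314,  0.048]), 'grip_width': np.float64(11.328)} yaw 2.037 tau6 0.028 turn deg 66.5
```

Request:
{"name": "play_rows", "arguments": {"commands": [{"x": 0.0004, "y": 0, "z": 0, "twist": 0.3}, {"x": 0.0004, "y": 0, "z": 0, "twist": 0.6}, {"x": 0.0004, "y": 0, "z": 0, "twist": 0.9}, {"x": 0.0004, "y": 0, "z": 0, "twist": 1.2}, {"x": 0.0004, "y": 0, "z": 0, "twist": 1.4}, {"x": 0.0004, "y": 0, "z": 0, "twist": 1.5}, {"x": 0.0004, "y": 0, "z": 0, "twist": 1.5}, {"x": 0.0004, "y": 0, "z": 0, "twist": 1.5}]}}

```text
time: 21.5
tool_pos: [521.4, 16.8, 66.4]
tcp_rot: [3.141, -0.0, 2.011]
contact_force: [3.2, 5.5, -0.2]
grip_width: 11.9
finger_force: 30.0
```

```bash
python3 st.py
```

```text
{'time': np.float64(21.5), 'tool_pos': array([521.447,  16.765,  66.413]), 'contact_force': array([ 3.179,  5.528, -0.212]), 'moment': array([ 0.716, -0.32 ,  0.039]), 'grip_width': np.float64(11.922)} yaw 2.0109 tau6 0.026 turn deg 68.0
```

Request:
{"name": "play_rows", "arguments": {"commands": [{"x": 0.0002, "y": 0.0004, "z": 0, "twist": 0.2}, {"x": 0.0002, "y": 0.0004, "z": 0, "twist": 0.4}, {"x": 0.0002, "y": 0.0004, "z": 0, "twist": 0.6}, {"x": 0.0002, "y": 0.0004, "z": 0, "twist": 0.8}, {"x": 0.0002, "y": 0.0004, "z": 0, "twist": 1}, {"x": 0.0002, "y": 0.0004, "z": 0, "twist": 1.2}, {"x": 0.0002, "y": 0.0004, "z": 0, "twist": 1.2}, {"x": 0.0002, "y": 0.0004, "z": 0, "twist": 1.2}]}}

```text
time: 22.3
tool_pos: [521.5, 16.9, 66.4]
tcp_rot: [-3.141, -0.0, 1.99]
contact_force: [-1.0, -1.7, 1.3]
grip_width: 11.8
finger_force: 30.0
```

```bash
python3 st.py
```

```text
{'time': np.float64(22.3), 'tool_pos': array([521.46 ,  16.863,  66.378]), 'contact_force': array([-0.988, -1.673,  1.263]), 'moment': array([-0.185,  0.241,  0.022]), 'grip_width': np.float64(11.773)} yaw 1.9901 tau6 0.023 turn deg 69.19
```

Request:
{"name": "play_rows", "arguments": {"commands": [{"x": 0, "y": 0, "z": 0, "twist": 0.2}, {"x": 0, "y": 0, "z": 0, "twist": 0.4}, {"x": 0, "y": 0, "z": 0, "twist": 0.6}, {"x": 0, "y": 0, "z": 0, "twist": 0.8}, {"x": 0, "y": 0, "z": 0, "twist": 1}, {"x": 0, "y": 0, "z": 0, "twist": 1.2}, {"x": 0, "y": 0, "z": 0, "twist": 1.2}, {"x": 0, "y": 0, "z": 0, "twist": 1.2}]}}

```text
time: 23.1
tool_pos: [521.5, 16.9, 66.4]
tcp_rot: [-3.141, -0.0, 1.969]
contact_force: [-4.3, -4.0, 2.3]
grip_width: 12.0
finger_force: 30.0
```

```bash
python3 st.py
```

```text
{'time': np.float64(23.1), 'tool_pos': array([521.487,  16.906,  66.389]), 'contact_force': array([-4.325, -3.964,  2.282]), 'moment': array([-0.659,  0.698,  0.062]), 'grip_width': np.float64(12.048)} yaw 1.9691 tau6 0.026 turn deg 70.39
```

Request:
{"name": "play_rows", "arguments": {"commands": [{"x": -0.0002, "y": -0.0005, "z": 0, "twist": 0.2}, {"x": -0.0002, "y": -0.0005, "z": 0, "twist": 0.4}, {"x": -0.0002, "y": -0.0005, "z": 0, "twist": 0.6}, {"x": -0.0002, "y": -0.0005, "z": 0, "twist": 0.8}, {"x": -0.0002, "y": -0.0005, "z": 0, "twist": 1}, {"x": -0.0002, "y": -0.0005, "z": 0, "twist": 1.2}, {"x": -0.0002, "y": -0.0005, "z": 0, "twist": 1.2}, {"x": -0.0002, "y": -0.0005, "z": 0, "twist": 1.2}]}}

```text
time: 23.9
tool_pos: [521.4, 16.8, 66.4]
tcp_rot: [3.141, -0.0, 1.948]
contact_force: [-0.4, 0.3, -0.4]
grip_width: 11.4
finger_force: 30.0
```

```bash
python3 st.py
```

```text
{'time': np.float64(23.9), 'tool_pos': array([521.421,  16.825,  66.414]), 'contact_force': array([-0.368,  0.314, -0.376]), 'moment': array([ 0.048,  0.286, -0.006]), 'grip_width': np.float64(11.441)} yaw 1.9481 tau6 0.024 turn deg 71.6
```

Request:
{"name": "play_rows", "arguments": {"commands": [{"x": 0, "y": 0, "z": 0, "twist": 0.2}, {"x": 0, "y": 0, "z": 0, "twist": 0.4}, {"x": 0, "y": 0, "z": 0, "twist": 0.6}, {"x": 0, "y": 0, "z": 0, "twist": 0.8}, {"x": 0, "y": 0, "z": 0, "twist": 1}, {"x": 0, "y": 0, "z": 0, "twist": 1.2}, {"x": 0, "y": 0, "z": 0, "twist": 1.2}, {"x": 0, "y": 0, "z": 0, "twist": 1.2}]}}

```text
time: 24.7
tool_pos: [521.4, 16.8, 66.4]
tcp_rot: [3.141, -0.0, 1.927]
contact_force: [0.0, 1.8, -1.5]
grip_width: 11.8
finger_force: 30.0
```

```bash
python3 st.py
```

```text
{'time': np.float64(24.7), 'tool_pos': array([521.427,  16.756,  66.438]), 'contact_force': array([ 0.028,  1.783, -1.541]), 'moment': array([0.391, 0.068, 0.023]), 'grip_width': np.float64(11.833)} yaw 1.9271 tau6 0.022 turn deg 72.8
```

Request:
{"name": "play_rows", "arguments": {"commands": [{"x": 0, "y": 0, "z": 0, "twist": 0.2}, {"x": 0, "y": 0, "z": 0, "twist": 0.4}, {"x": 0, "y": 0, "z": 0, "twist": 0.6}, {"x": 0, "y": 0, "z": 0, "twist": 0.8}, {"x": 0, "y": 0, "z": 0, "twist": 1}, {"x": 0, "y": 0, "z": 0, "twist": 1.2}, {"x": 0, "y": 0, "z": 0, "twist": 1.2}, {"x": 0, "y": 0, "z": 0, "twist": 1.2}]}}

```text
time: 25.5
tool_pos: [521.4, 16.8, 66.4]
tcp_rot: [3.141, -0.0, 1.906]
contact_force: [0.5, 4.6, -2.4]
grip_width: 11.3
finger_force: 30.0
```

```bash
python3 st.py
```

```text
{'time': np.float64(25.5), 'tool_pos': array([521.378,  16.755,  66.415]), 'contact_force': array([ 0.537,  4.64 , -2.371]), 'moment': array([ 0.653, -0.118,  0.211]), 'grip_width': np.float64(11.33)} yaw 1.9062 tau6 0.163 turn deg 73.99
```

Request:
{"name": "play_rows", "arguments": {"commands": [{"x": 0, "y": 0, "z": 0, "twist": 0.1}, {"x": 0, "y": 0, "z": 0, "twist": 0.2}, {"x": 0, "y": 0, "z": 0, "twist": 0.3}, {"x": 0, "y": 0, "z": 0, "twist": 0.4}, {"x": 0, "y": 0, "z": 0, "twist": 0.5}, {"x": 0, "y": 0, "z": 0, "twist": 0.5}, {"x": 0, "y": 0, "z": 0, "twist": 0.5}, {"x": 0, "y": 0, "z": 0, "twist": 0.5}]}}

```text
time: 26.3
tool_pos: [521.4, 16.8, 66.4]
tcp_rot: [3.141, -0.0, 1.898]
contact_force: [1.4, 4.9, -1.6]
grip_width: 11.9
finger_force: 30.0
```

```bash
python3 st.py
```

```text
{'time': np.float64(26.3), 'tool_pos': array([521.358,  16.767,  66.401]), 'contact_force': array([ 1.415,  4.852, -1.638]), 'moment': array([ 0.786, -0.158,  0.328]), 'grip_width': np.float64(11.903)} yaw 1.8976 tau6 0.267 turn deg 74.49
```

Request:
{"name": "play_rows", "arguments": {"commands": [{"x": 0, "y": 0.0002, "z": 0, "twist": 0.1}, {"x": 0, "y": 0.0002, "z": 0, "twist": 0.2}, {"x": 0, "y": 0.0002, "z": 0, "twist": 0.3}, {"x": 0, "y": 0.0002, "z": 0, "twist": 0.4}, {"x": 0, "y": 0.0002, "z": 0, "twist": 0.4}, {"x": 0, "y": 0.0002, "z": 0, "twist": 0.4}, {"x": 0, "y": 0.0002, "z": 0, "twist": 0.4}, {"x": 0, "y": 0.0002, "z": 0, "twist": 0.4}]}}

```text
time: 27.1
tool_pos: [521.3, 16.8, 66.4]
tcp_rot: [-3.141, -0.0, 1.891]
contact_force: [-0.2, 4.6, -2.1]
grip_width: 12.1
finger_force: 30.1
```

```bash
python3 st.py
```

```text
{'time': np.float64(27.1), 'tool_pos': array([521.347,  16.779,  66.385]), 'contact_force': array([-0.235,  4.63 , -2.123]), 'moment': array([0.742, 0.068, 0.315]), 'grip_width': np.float64(12.144)} yaw 1.8906 tau6 0.343 turn deg 74.89
```

Request:
{"name": "play_rows", "arguments": {"commands": [{"x": 0, "y": 0, "z": 0, "twist": -0.3}, {"x": 0, "y": 0, "z": 0, "twist": -0.6}, {"x": 0, "y": 0, "z": 0, "twist": -0.9}, {"x": 0, "y": 0, "z": 0, "twist": -1.1}, {"x": 0, "y": 0, "z": 0, "twist": -1.1}, {"x": 0, "y": 0, "z": 0, "twist": -1.1}, {"x": 0, "y": 0, "z": 0, "twist": -1.1}, {"x": 0, "y": 0, "z": 0, "twist": -1.1}]}}

```text
time: 27.9
tool_pos: [521.4, 16.8, 66.4]
tcp_rot: [-3.141, -0.0, 1.91]
contact_force: [0.0, 5.4, 0.1]
grip_width: 11.6
finger_force: 30.0
```

Request:
{"name": "play_rows", "arguments": {"commands": [{"x": 0, "y": 0, "z": 0, "twist": 0}, {"x": 0, "y": 0, "z": 0, "twist": 0}, {"x": 0, "y": 0, "z": 0, "twist": 0}, {"x": 0, "y": 0, "z": 0, "twist": 0}, {"x": 0, "y": 0, "z": 0, "twist": 0}, {"x": 0, "y": 0, "z": 0, "twist": 0}, {"x": 0, "y": 0, "z": 0, "twist": 0}, {"x": 0, "y": 0, "z": 0, "twist": 0}], "jaw": 0.7}}

```text
time: 28.7
tool_pos: [521.5, 16.7, 66.4]
tcp_rot: [3.142, -0.0, 1.91]
contact_force: [0.2, -0.4, -0.4]
grip_width: 27.8
finger_force: 0.0
```

Request:
{"name": "play_rows", "arguments": {"commands": [{"x": 0, "y": 0, "z": -0.01, "twist": 0}, {"x": 0, "y": 0, "z": -0.03, "twist": 0}, {"x": 0, "y": 0, "z": -0.06, "twist": 0}, {"x": 0, "y": 0, "z": -0.09, "twist": 0}, {"x": 0, "y": 0, "z": -0.12, "twist": 0}, {"x": 0, "y": 0, "z": -0.13, "twist": 0}, {"x": 0, "y": 0, "z": -0.13, "twist": 0}, {"x": 0, "y": 0, "z": -0.13, "twist": 0}]}}

```text
time: 29.5
tool_pos: [520.9, 16.8, 195.5]
tcp_rot: [-3.14, -0.001, 1.91]
contact_force: [0.0, 0.1, -0.3]
grip_width: 27.6
finger_force: 0.0
```

```bash
python3 st.py; python3 - <<'E'
from h import *
c,im=snap("wrist","w9.png")
p,b,k=core(c,im); print("core",p,b,onz(c,*p,28))
cv2.imwrite("pics/w9b.png",cv2.resize(im,(640,480)))
E
```

```text
{'time': np.float64(29.5), 'tool_pos': array([520.876,  16.79 , 195.486]), 'contact_force': array([ 0.012,  0.119, -0.273]), 'moment': array([-0.063,  0.065, -0.018]), 'grip_width': np.float64(27.596)} yaw 1.9097 tau6 0.001 turn deg 73.79
core (284.3574328749181, 59.988474132285525) (265, 39, 41, 43) [511.08187534 120.00490655  28.        ]
```

View pics/w9b.png

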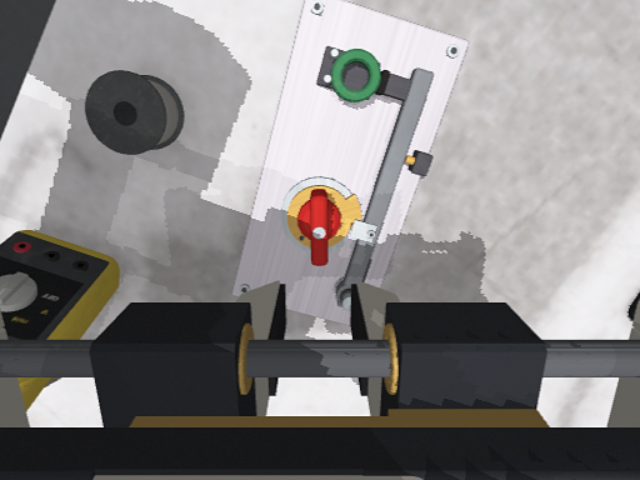

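The final view shows the core at (356,75) against both pins with the pad on it. The arm is down on the cam at (362,230), the knob is free, and the gripper is well above and clear. I hand in the job.

```bash
python3 -c "
from plant import bot
print(bot.close_job())"
```

```text
the job is handed in; nothing more can be done
None
```

The job is handed in, with no verdict returned: the green core sits on the seat against both pins, the arm has dropped and its pad is on the core, and I turned the knob about 75° to its stop (0.32 N m, roughly 11 N) and let it go.

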